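# Pack out the ladder on the bench

### The job

Lift the paint tin off the low block by its handle and set it down upright on the sheet of cardboard. Then fill the gap between the block and the ladder's unsupported stile: slide in plywood packers flat, one on top of the other, from the side where the tin stood, one or two as the gap needs, and push the wedge in on top of them, thin end first, until you feel it bite firmly, without lifting the ladder off its bearers. Finish still gripping the wedge and leaning on it, so that the stack is held tight for the drilling, and leave the tools and other things lying on the bench where they are.

Things in the scene. Friction and masses are not known exactly. Their poses are not given: they have to be found in the camera images.
- ladder: Wooden ladder (5 kg) lying along x: two stiles 30 mm wide, 60 mm tall, 350 mm between centres. Its left (+y) stile and far end lie on bearers; the near end of its right (-y) stile hangs free over the low block. Origin: mid-width of the right stile on its underside, 52 mm above the bench, 100 mm from the stile's near end; x along the stile to the far end, y across to the other stile.
- rock (a joint): How far the ladder is rocked up about its left stile (rad), 0 = lying on its bearers, and it cannot go lower; 0.01 lifts its free right corner by 3.5 mm. Lifting that corner takes an upward force of about 25 N; until then it does not move.
- block: Fixed dark timber block under the free corner. Origin: on its flat top (the seat) straight below the ladder's origin, same heading. The top reaches 55 mm either way along x, 50 mm to +y and 190 mm to -y (outside the ladder, where the tin stands). It is 17 to 30 mm above the bench, so the gap (height of ladder over block) is 22 to 35 mm, different each time.
- tin: Closed paint tin, 100 mm across, 116 mm tall, 0.4 to 0.85 kg, standing on the -y part of the block in the way of the gap, with a rigid upright bail handle. Origin: centre of its underside; z up its axis, y along the handle.
- tin_grip (a point): Middle of the tin's hand grip: a level black round bar 16 mm thick, 74 mm long, along the tin's y axis, 177 mm above the tin's underside, 53 mm clear of the lid.
- card: Flat sheet of cardboard, 150 x 150 x 3 mm, fixed on the bench to the right, empty. Origin: centre of its underside, on the bench; the tin on it stands 3 mm above the bench.
- packer_a: Flat plywood packer, 40 mm wide (x), 160 mm long (y), 10 mm thick, 50 g. Origin: centre of its underside. Lies flat on the open bench, long axis within 0.2 rad of the world's y. The packers and the wedge lie side by side about 100 mm apart in x, in any order.
- packer_b: Second flat plywood packer, the same as packer_a.
- wedge: Wooden wedge, 40 mm wide (x), 200 mm long (y), underside flat, 80 g. From the toe at +y, 4 mm thick, it thickens 1 mm in 10 to 21 mm; the last 30 mm at the -y end (butt) are parallel. Origin: middle of its underside. Lies flat, toe within 0.2 rad of world +y. Once it bites, a push of 10 to 15 N along it makes it firm, and it stays jammed by friction (about 0.6).
- wedge_toe (a point): Middle of the wedge's thin end, at the underside: 100 mm along +y from the wedge's origin.
- tape: Bystander: tape measure, black case 72 x 36 x 66 mm. Origin: on its underside.
- screw_jar: Bystander: glass jar with a steel lid, 62 mm across, 75 mm tall. Origin: on its underside.
- hammer: Bystander: wooden-handled hammer lying flat, 300 mm long. Origin: on its underside.
- brush: Bystander: flat paint brush lying, 200 mm long. Origin: on its underside.
- screwdriver: Bystander: black-handled screwdriver lying on the bench, 210 mm long. Origin: on its underside.
- offcut: Bystander: piece of sawn batten, 110 x 45 x 38 mm. Origin: on its underside.
There are look-alikes about, which are no part of the job. Leave any black or orange look-alike of the packer_b alone.

How it is judged:
On the way, in this order (a step that is already met when the one before it is completed fails the run):
1. the tin is set down upright on the cardboard while still held by its handle, not dropped (z of tin in the frame of card between 0 and 0.009 m and horizontal distance between tin and card below 0.06 m and angle between tin's own z axis and vertical below 0.12 rad and contact force between the fingers and tin above 0.5 N and linear speed of tin below 0.1 m/s), for 0.04 s.
2. the tin stands on the cardboard and is let go (z of tin in the frame of card between 0 and 0.009 m and horizontal distance between tin and card below 0.06 m and angle between tin's own z axis and vertical below 0.12 rad and contact force between the fingers and tin below 0.2 N and linear speed of tin below 0.03 m/s), for 0.2 s.
At the end, for the whole second after the job is handed in: Tin upright, let go, within 60 mm of the cardboard's centre. Wedge crosswise (0.25 rad), toe 10 mm or more in under the stile, pressing the ladder over 3 N and a flat packer over 1.5 N centred within 35 mm (along) and 60 mm (across) of the seat; ladder not lifted; wedge still held (z of tin in the frame of card between 0 and 0.009 m and horizontal distance between tin and card below 0.06 m and angle between tin's own z axis and vertical below 0.12 rad and contact force between the fingers and tin below 0.5 N and linear speed of each of tin, wedge below 0.02 m/s and contact force between wedge and ladder above 3 N and contact force between the fingers and wedge above 3 N and ((contact force between packer_a and wedge above 1.5 N and x of packer_a in the frame of block between -0.035 and 0.035 m and y of packer_a in the frame of block between -0.06 and 0.06 m and angle between packer_a's own z axis and vertical below 0.12 rad) or (contact force between packer_b and wedge above 1.5 N and x of packer_b in the frame of block between -0.035 and 0.035 m and y of packer_b in the frame of block between -0.06 and 0.06 m and angle between packer_b's own z axis and vertical below 0.12 rad)) and y of wedge_toe in the frame of ladder above -0.005 m and angle between the y axis of wedge and the y axis of ladder, either way round below 0.25 rad and value of joint rock below 0.012 rad); the arm keeps its last pose, push and grip.
It fails at once if the paint tin is tipped by more than 0.6 rad (angle between tin's own z axis and vertical above 0.6 rad).
It fails at once if the ladder is lifted off its bearers (rocked up more than 0.015 rad) (value of joint rock above 0.015 rad).
It fails at once if another thing on the bench is moved by more than 40 mm (distance of any of tape, screw_jar, hammer, brush, screwdriver, offcut from where it was at the start of the episode above 0.04 m).
It also fails if it takes over 72 s, if anything falls off the work surface, if the arm or the gripper's body presses on something with over 40 N, if the wrist force passes 120 N, or if a joint passes its speed limit or range.

### The arm

A 6-joint arm with a two-finger parallel gripper is mounted at the origin on the work surface. World frame = base frame: x ahead of the robot, y to its left, z up, the work surface at z = 0. Lengths are in m, angles in rad, forces in N, time in s.
With the tool pointing down it reaches from about 0.275 to 0.825 m from the base axis. Payload 4.9 kg.
Tool frame: the origin (TCP) lies midway between the tips of the shut fingers; the grasp point (between the pads) lies 19 mm behind it (bot.grip_depth is the distance from the TCP to the grasp point, in m); z points along the fingers, y is the line along which they close (so a half turn about z gives the same grasp; the last joint's range is limited). The gripper opens to 85 mm and grips with 20 to 120 N. Pads are 22 mm wide; open, the fingers measure 114 mm over their backs; the gripper's body (76 mm by 85 mm) begins 54 mm behind the grasp point. The pads swing forward as they close: fully open they stand 13 mm farther back than shut.
Start: joints at [-1.33, 0.326, -0.193, 1.052, 0, 1.437], TCP at [0.201, -0.512, 0.231] pointing down, gripper open.
Joint ranges: [-2.65, 2.65], [-0.97, 1.79], [-1.3, 1.35], [-1.93, 2.1], [-1.47, 1.37], [-3.14, 3.14]. Speed limits (rad/s): [2.57, 2.57, 3.14, 3.14, 3.14, 3.14].

### API

Orientations are given as a unit quaternion [w, x, y, z].
In Python, from cell import bot gives the robot as it stands. Calls block until the motion is done:
- bot.move_pose(position, orientation): joint-space move of the TCP to a pose.
- bot.move_linear(position, speed=0.15, rotation=None, until_force=None): straight line of the TCP; rotation=None keeps the orientation; speed is the mean speed in m/s. With until_force (N) it stops when the force on the tool has changed by that much, and returns True; else False.
- bot.goto_joints(angles): joint-space move.
- bot.set_gripper(opening, grasp_force=None): opening from 0.0 (shut) to 1.0 (fully open); grasp_force is the grip in N (None keeps the last); returns when the fingers have stopped.
- bot.wait(seconds).
- bot.solve_ik(position, orientation): joint angles nearest the present ones, or None.
- bot.camera(name): name is "side" or "top" or "wrist"; returns the picture (420x560x3 uint8, red, green, blue); there is no depth.
- bot.calibration(name): a dict with "mtx" (3x3 intrinsics, pixels), "extrinsics" (4x4, takes a point from world to camera coordinates); the wrist camera has in their place "hand_eye" (4x4, takes a point from camera to tool coordinates, whose origin is the TCP and whose axes are the flange's). Camera axes: x right, y down, z forward; pixel columns grow to the right and rows downward; lengths in m; the calibration is good to about 2 mm. A picture is of the moment at which its call begins: read the wrist's pose just before it. calibration takes no time and is no camera call.
A pose or a line that the arm cannot do raises bot.PlanningError and nothing moves.
- bot.close_job(): hands the job in; it is judged then, once.
Trained networks look in the newest picture that a camera, given by its name, has taken for a name from the list of things; names that differ only in an ending like _2 or _b are one class to them, and where a whole thing is asked for, a point or a joint stands for the part that bears it (a point fixed in the world has none). Each returns a list of dicts, best first, with "confidence" (0 to 1); they miss things now and then, are a little off and sometimes report something else, mostly with a low value. They report only what shows in the picture. A call takes as long as a camera call. They do not tell look-alikes from the thing itself.
- bot.search_frame(camera, thing): "bbox" ([left, top, width, height] in pixels, round what is visible of it).
Readings, each from a call of its own:
- bot.read_clock(): time.
- bot.read_joint_positions(): joint angles.
- bot.read_joint_vel(): joint speeds.
- bot.read_joint_efforts(): joint torques, N m.
- bot.read_position(): TCP position.
- bot.read_tool_rot(): TCP orientation.
- bot.read_ft_force(): force on the tool from outside, world axes, zero at the start.
- bot.read_moment(): the same for the moment, N m.
- bot.read_gripper_width(): opening from 0.0 (shut) to 1.0 (fully open).
- bot.read_finger_force(): force on a finger pad.
Only numpy, scipy, OpenCV 4.12 (cv2) and the standard library are available. Lean on these libraries where they do the work, as an engineer would, in place of code of your own. Each camera call takes 0.05 s, during which the arm holds its last target. There are 200 camera calls.

## Working session

There is one attempt and no reset: what is moved stays moved. The work goes in short steps, each a Python script; the robot and the scene stay as the last script left them, time stands still between calls to the robot, and variables do not carry over. Pictures are saved under pics/ and viewed, at most 10 in all, crops included, and the job is handed in when it is done.

```bash
ls; mkdir -p pics
python3 - <<'E'
from cell import bot
import cv2,numpy as np
np.set_printoptions(precision=4,suppress=True)
for c in ['side','top','wrist']:
    im=bot.camera(c); cv2.imwrite(f'pics/{c}0.png',im[:,:,::-1])
    k=bot.calibration(c); print(c,k)
    for t in ['tin','tin_grip','card','packer_a','wedge','block','ladder'] if c!='wrist' else []:
        print(t,[(list(np.round(d['bbox'])),round(d['confidence'],2)) for d in bot.search_frame(c,t)])
print(bot.read_tool_rot(),bot.read_position(),bot.read_clock(),bot.grip_depth)
E
```

```text
pics
side {'mtx': array([[519.3908,   0.    , 282.1403],
       [  0.    , 519.3908, 212.1773],
       [  0.    ,   0.    ,   1.    ]]), 'extrinsics': array([[-0.9968, -0.0802,  0.0029,  0.5011],
       [-0.0433,  0.5071, -0.8608,  0.1353],
       [ 0.0675, -0.8582, -0.5089,  1.7299],
       [ 0.    ,  0.    ,  0.    ,  1.    ]])}
tin [([np.float64(258.0), np.float64(202.0), np.float64(37.0), np.float64(57.0)], 0.83), ([np.float64(302.0), np.float64(312.0), np.float64(44.0), np.float64(28.0)], 0.73), ([np.float64(196.0), np.float64(190.0), np.float64(43.0), np.float64(44.0)], 0.71)]
tin_grip [([np.float64(260.0), np.float64(203.0), np.float64(32.0), np.float64(55.0)], 0.9), ([np.float64(272.0), np.float64(177.0), np.float64(41.0), np.float64(23.0)], 0.72), ([np.float64(249.0), np.float64(249.0), np.float64(47.0), np.float64(53.0)], 0.16)]
card [([np.float64(272.0), np.float64(176.0), np.float64(44.0), np.float64(24.0)], 0.93), ([np.float64(248.0), np.float64(207.0), np.float64(20.0), np.float64(25.0)], 0.23)]
packer_a [([np.float64(329.0), np.float64(181.0), np.float64(28.0), np.floa
[... 1631 characters left out ...]
float64(61.0), np.float64(34.0)], 0.69), ([np.float64(303.0), np.float64(194.0), np.float64(42.0), np.float64(15.0)], 0.41), ([np.float64(297.0), np.float64(246.0), np.float64(51.0), np.float64(13.0)], 0.36)]
ladder [([np.float64(137.0), np.float64(46.0), np.float64(102.0), np.float64(196.0)], 0.84)]
wrist {'mtx': array([[342.9996,   0.    , 277.1341],
       [  0.    , 342.9996, 211.5651],
       [  0.    ,   0.    ,   1.    ]]), 'hand_eye': array([[ 0.0001, -0.9573, -0.2891,  0.0747],
       [ 1.    ,  0.0007, -0.002 , -0.0004],
       [ 0.0022, -0.2891,  0.9573, -0.1423],
       [ 0.    ,  0.    ,  0.    ,  1.    ]])}
[-0.      0.9825  0.1863 -0.    ] [ 0.2014 -0.5118  0.2313] 0.85 0.0187
```

Run:
```python
import cv2
t=cv2.imread('pics/top0.png')[150:300,190:460]; s=cv2.imread('pics/side0.png')[140:350,180:380]
cv2.imwrite('pics/t1.png',cv2.resize(t,(790,439),interpolation=cv2.INTER_CUBIC))
cv2.imwrite('pics/s1.png',cv2.resize(s,(570,598),interpolation=cv2.INTER_CUBIC))
```

```text
(no output)
```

View pics/t1.png

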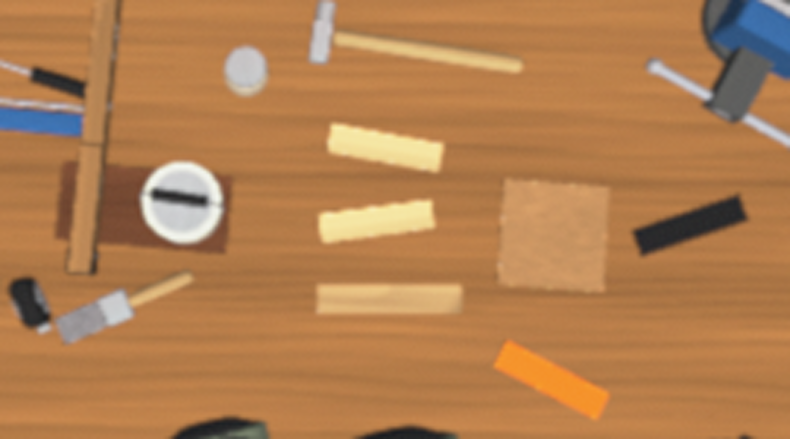

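View pics/s1.png

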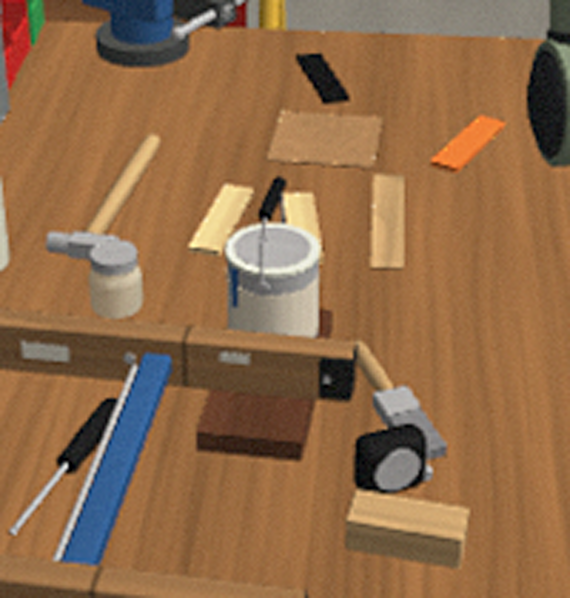

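The top crop shows, in full-image pixels: the tin at (252,219) and the card at (379,230). The two pale packers are at (321,200) and (318,225), and the wedge is at (323,252), shading towards its toe on the left (+y). Things that could be taken for a packer are the black bar (426,226), the orange bar (378,279), the offcut near the tape, the wedge and the card. I choose the two pale plywood ones.

```bash
cat > h.py <<'E'
from cell import bot
import cv2,numpy as np
from scipy.spatial.transform import Rotation as R
np.set_printoptions(precision=4,suppress=True)
def rot(q): return R.from_quat(np.roll(q,-1))
def down(a):
    "tool pointing down, closing axis (tool y) at heading a in the world"
    y=np.array([np.cos(a),np.sin(a),0]); z=np.array([0,0,-1.]); x=np.cross(y,z)
    return np.roll(R.from_matrix(np.c_[x,y,z]).as_quat(),1)
def cam(name):
    "K, world->camera 4x4 (present pose for the wrist)"
    c=bot.calibration(name)
    if name!='wrist': return c['mtx'],c['extrinsics']
    T=np.eye(4); T[:3,:3]=rot(bot.read_tool_rot()).as_matrix(); T[:3,3]=bot.read_position()
    return c['mtx'],np.linalg.inv(T@c['hand_eye'])
def shot(name,tag):
    k=cam(name); im=bot.camera(name)[:,:,::-1].copy(); cv2.imwrite(f'pics/{tag}.png',im)
    np.savez(f'pics/{tag}.npz',K=k[0],E=k[1]); return im,k
def load(tag):
    d=np.load(f'pics/{tag}.npz'); return cv2.imread(f'pics/{tag}.png'),(d['K'],d['E'])
def plane(px,k,z):
    K,E=k; W=np.linalg.inv(E); d=W[:3,:3]@np.linalg.inv(K)@[px[0],px[1],1]; o=W[:3,3]
    return o+d*(z-o[2])/d[2]
def proj(p,k):
    q=k[1][:3,:3]@np.asarray(p,float)+k[1][:3,3]; q=k[0]@q; return q[:2]/q[2]
def tri(p1,k1,p2,k2):
    X=cv2.triangulatePoints(k1[0]@k1[1][:3],k2[0]@k2[1][:3],np.array(p1,float),np.array(p2,float))[:,0]; X=X[:3]/X[3]
    return X,np.linalg.norm(proj(X,k1)-p1)
E
python3 - <<'E'
from h import *
k=cam('top'); ks=cam('side')
for n,p,z in [('tin',(252.5,219),.14),('card',(379,230),0),('p1',(321.6,200.6),.01),('p2',(318.5,225.5),.01),('w',(323,252),.01),('wL',(298,252),0),('wR',(348,252),.02)]: print(n,plane(p,k,z))
c=lambda u,v:(190+u/2.926,150+v/2.926); s=lambda u,v:(180+u/2.85,140+v/2.85)
print('grip ends',tri(c(152,194),k,s(268,215),ks),tri(c(207,202),k,s(281,182),ks))
for a in [(63,162),(58,238),(232,175),(226,252)]: print('block',plane(c(*a),k,.024))
for a in [(68,271),(96,271),(118,0)]: print('ladder',plane(c(*a),k,.112))
E
```

```text
tin [0.5133 0.1012 0.14  ]
card [ 0.4873 -0.4173  0.    ]
p1 [ 0.6046 -0.1765  0.01  ]
p2 [ 0.5008 -0.1647  0.01  ]
w [ 0.392  -0.1844  0.01  ]
wL [ 0.3902 -0.0821  0.    ]
wR [ 0.3938 -0.2858  0.02  ]
grip ends (array([0.5172, 0.137 , 0.2006]), np.float64(0.2672432875837296)) (array([0.5091, 0.0671, 0.2009]), np.float64(0.06098495546269))
block [0.5749 0.2773 0.024 ]
block [0.468  0.2811 0.024 ]
block [0.5609 0.0396 0.024 ]
block [0.4526 0.0458 0.024 ]
ladder [0.4205 0.2532 0.112 ]
ladder [0.4212 0.216  0.112 ]
ladder [0.7874 0.1966 0.112 ]
```

Run:
```python
from h import *
for n,p,a in [('packer1',(.60,-.21,.01),np.pi),('w',(.39,-.27,.01),np.pi),('ins',(.5,.1,.05),np.pi-.06),('insw',(.5,.02,.05),np.pi-.06),('tin',(.513,.102,.2),np.pi-.115),('card',(.487,-.417,.2),np.pi)]:
    for f in (0,np.pi): print(n,f>0,bot.solve_ik(p,down(a+f)))
    # handle runs along y: close along x
for i,p in enumerate([(.48,-.33,.33),(.48,-.13,.33)]):
    bot.move_pose(p,down(np.pi)); im,k=shot('wrist',f'w{i}')
    for t in ['packer_a','wedge','tin_grip','card','tin','block']:
        print(t,[(list(np.round(d['bbox']).astype(int)),round(d['confidence'],2)) for d in bot.search_frame('wrist',t)])
print(bot.read_clock())
cv2.imwrite('pics/w01.png',np.hstack([cv2.resize(load(f'w{i}')[0],(400,300)) for i in (0,1)]))
```

```text
packer1 False [-0.4527  0.6919 -0.2031  0.6758  0.     -2.0235]
packer1 True [-0.4527  0.6919 -0.2031  0.6758  0.      1.1181]
w False [-0.7613  0.4722 -0.6521  0.4465  0.     -2.3321]
w True [-0.7613  0.4722 -0.6521  0.4465  0.      0.8095]
ins False [ 0.0525  0.4552 -0.5286  0.587   0.     -1.4582]
ins True [ 0.0525  0.4552 -0.5286  0.587   0.      1.6833]
insw False [-0.1076  0.4415 -0.5534  0.5759  0.     -1.6184]
insw True [-0.1076  0.4415 -0.5534  0.5759  0.      1.5232]
tin False [ 0.0551  0.3005 -0.313   0.9573  0.     -1.4007]
tin True [ 0.0551  0.3005 -0.313   0.9573  0.      1.7409]
card False [-0.8232  0.5159  0.0194  1.0743  0.     -2.394 ]
card True [-0.8232  0.5159  0.0194  1.0743  0.      0.7476]
packer_a [([np.int64(174), np.int64(216), np.int64(42), np.int64(103)], 0.93), ([np.int64(381), np.int64(33), np.int64(98), np.int64(132)], 0.84), ([np.int64(235), np.int64(224), np.int64(48), np.int64(100)], 0.64)]
wedge [([np.int64(321), np.int64(199), np.int64(34), np.int64(125)], 0.69)]
tin_grip []
card [([np.int64(213), np.int64(36), np.int64(119), np.int64(124)], 0.91)]
tin []
block []
packer_a [([np.int64(234), np.int64(74), np.int64(50), np.int64(128)], 0.88), ([np.int64(161), np.int64(67), np.int64(46), np.int64(130)], 0.72)]
wedge [([np.int64(326), np.int64(41), np.int64(40), np.int64(159)], 0.57)]
tin_grip [([np.int64(201), np.int64(296), np.int64(89), np.int64(91)], 0.7)]
card []
tin [([np.int64(206), np.int64(292), np.int64(86), np.int64(93)], 0.82)]
block [([np.int64(218), np.int64(277), np.int64(80), np.int64(72)], 0.89)]
5.4917
```

View pics/w01.png

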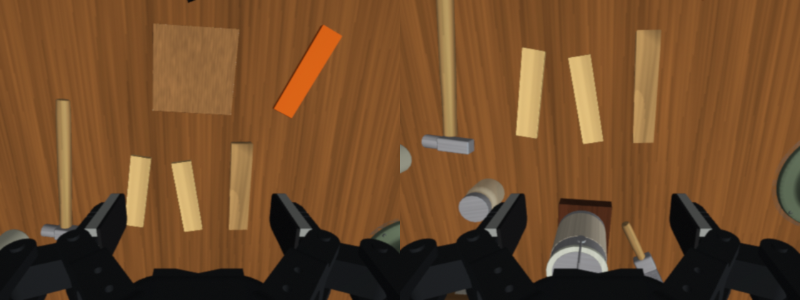

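Both wrist views show the two pale packers, in 560x420 pixels at (195,268) and (259,274) in the first and (184,130) and (259,138) in the second. The wedge is at (338,260) and (346,120). The tin on the block is at (249,340) in the second view, and the orange bar is clearly different.

```bash
cat >> h.py <<'E'
def corners(im,box,m=8):
    "oriented rectangle of the pale thing in the box: 4 corners ordered (-y end first)"
    l,t,w,h=[int(v) for v in box]; l0,t0=max(l-m,0),max(t-m,0); roi=im[t0:t+h+m,l0:l+w+m]
    lab=cv2.cvtColor(cv2.GaussianBlur(roi,(3,3),0),cv2.COLOR_BGR2LAB)
    _,b=cv2.threshold(lab[:,:,0],0,255,cv2.THRESH_BINARY+cv2.THRESH_OTSU)
    cs,_=cv2.findContours(b,cv2.RETR_EXTERNAL,cv2.CHAIN_APPROX_NONE); c=max(cs,key=cv2.contourArea)
    r=cv2.minAreaRect(c); p=cv2.boxPoints(r)+[l0,t0]
    p=p[np.argsort(p[:,1])]; p[:2]=p[:2][np.argsort(p[:2,0])]; p[2:]=p[2:][np.argsort(p[2:,0])]
    return p
E
python3 - <<'E'
from h import *
B={'pA':[(174,216,42,103),(161,67,46,130)],'pB':[(235,224,48,100),(234,74,50,128)],'w':[(321,199,34,125),(326,41,40,159)]}
I=[load('w0'),load('w1')]
for n,b in B.items():
    c=[corners(I[i][0],b[i]) for i in (0,1)]
    for i in (0,1): cv2.polylines(I[i][0],[c[i][[0,1,3,2]].astype(int)],1,(0,0,255),1)
    X=np.array([tri(c[0][j],I[0][1],c[1][j],I[1][1])[0] for j in range(4)]); print(n,X.tolist() and X)
    m0,m1=X[:2].mean(0),X[2:].mean(0); d=m1-m0; print('  centre',X.mean(0),'len',np.linalg.norm(d),'wid',np.linalg.norm(X[0]-X[1]),'yaw',np.arctan2(-d[0],d[1]))
    for i in (0,1):
        Y=np.array([plane(q,I[i][1],.01) for q in c[i]]); print('   plane',Y.mean(0)[:2],Y[:2].mean(0)[:2],Y[2:].mean(0)[:2])
# tin grip in w1, handle bar, plus card
for i,b in [(0,(213,36,119,124))]:
    c=corners(I[0][0],b); print('card',np.array([plane(q,I[0][1],.003) for q in c]).mean(0),proj((.4873,-.4173,.003),I[0][1]))
for q in [(.5172,.137,.2006),(.5091,.0671,.2009)]: print(proj(q,I[1][1]))
cv2.imwrite('pics/w2.png',np.hstack([I[0][0][190:340,160:370],I[1][0][30:400,160:370][:, :]][:1]+[]) )
cv2.imwrite('pics/w3.png',np.hstack([cv2.resize(I[0][0][170:345,150:370],(390,310)),cv2.resize(I[1][0][30:210,150:376],(390,310))]))
E
```

```text
pA [[ 0.6153 -0.2528  0.0083]
 [ 0.5745 -0.2492  0.0095]
 [ 0.6424 -0.0945  0.0122]
 [ 0.5979 -0.0905  0.0132]]
  centre [ 0.6075 -0.1718  0.0108] len 0.16051581124296188 wid 0.0409945564263281 yaw -0.15817156315868544
   plane [ 0.6072 -0.1711] [ 0.5947 -0.2513] [ 0.6197 -0.0908]
   plane [ 0.6083 -0.1713] [ 0.5944 -0.2509] [ 0.6222 -0.0917]
pB [[ 0.5347 -0.2358  0.0102]
 [ 0.4954 -0.2422  0.0076]
 [ 0.5128 -0.0785  0.0137]
 [ 0.4698 -0.0853  0.0112]]
  centre [ 0.5032 -0.1605  0.0107] len 0.15890801581223063 wid 0.039913634717274556 yaw 0.1502752478275083
   plane [ 0.5037 -0.1598] [ 0.5151 -0.2394] [ 0.4923 -0.0802]
   plane [ 0.5028 -0.1601] [ 0.515  -0.2389] [ 0.4905 -0.0813]
w [[ 0.4161 -0.2797  0.0172]
 [ 0.3749 -0.278   0.0179]
 [ 0.4146 -0.0803  0.0052]
 [ 0.3669 -0.0785  0.0062]]
  centre [ 0.3931 -0.1791  0.0116] len 0.1998338979584826 wid 0.04120671067458573 yaw 0.02371941848625147
   plane [ 0.3929 -0.1796] [ 0.3939 -0.2768] [ 0.3919 -0.0824]
   plane [ 0.3927 -0.1803] [ 0.3942 -0.2801] [ 0.3913 -0.0805]
card [ 0.4881 -0.4055  0.003 ] [271.7886  95.5243]
[242.7294 447.1545]
[248.8314 393.8857]
```

View pics/w3.png

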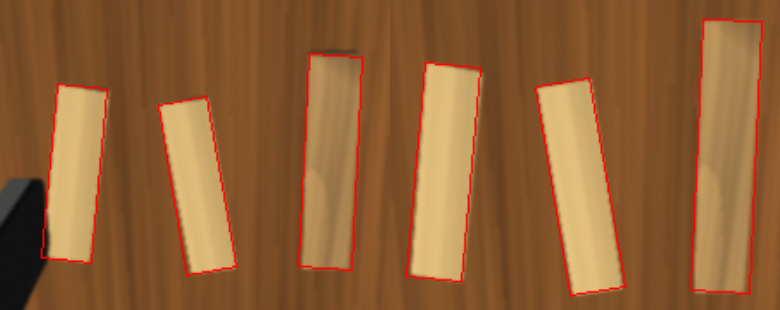

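Run:
```python
from h import *
q=down(np.pi-.115); g=np.array([.513,.102,.182])
bot.move_pose(g+[0,0,.06],q); bot.move_linear(g,.12); bot.set_gripper(0,60)
print('w',bot.read_gripper_width(),bot.read_finger_force(),bot.read_position(),bot.read_clock())
f0=bot.read_ft_force(); bot.move_linear(g+[0,0,.05],.1); print('F',bot.read_ft_force()-f0,bot.read_ft_force())
bot.move_linear([.487,-.414,.232],.2,rotation=down(np.pi))
bot.move_linear([.487,-.414,.170],.12)
print(bot.read_position())
print('touch',bot.move_linear([.487,-.414,.154],.02,until_force=2.5),bot.read_position(),bot.read_ft_force(),bot.read_clock())
shot('wrist','t2'); shot('side','t3')
```

```text
w 0.16607794990567235 58.34401309490204 [0.5136 0.1021 0.1823] 7.775
F [-2.5194  0.3527 -7.7135] [-0.4745  0.2699 -6.587 ]
[ 0.4873 -0.4142  0.1706]
touch True [ 0.4877 -0.4142  0.1597] [ 2.478  -1.0034  3.6188] 12.3833
```

Run:
```python
from h import *
bot.wait(.2); bot.set_gripper(.5); bot.wait(.25); print(bot.read_finger_force(),bot.read_clock())
p=bot.read_position(); bot.move_linear([p[0],p[1],.24],.2)
# look at the gap: wrist camera low on the -y side
y=.0; bot.move_pose([.5,.0,.15],down(np.pi-.057)); im,k=shot('wrist','g0')
bot.move_linear([.5,-.08,.11],.2); im2,k2=shot('wrist','g1')
s,_=shot('side','s2')
for i in ('wrist','side'):
    for t in ['block','ladder','tin']: print(i,t,[(np.round(d['bbox']).tolist(),round(d['confidence'],2)) for d in bot.search_frame(i,t)])
print(bot.read_clock())
cv2.imwrite('pics/g.png',np.hstack([cv2.resize(im[100:],(400,228)),cv2.resize(im2[100:],(400,228))]))
cv2.imwrite('pics/g.png',np.vstack([cv2.imread('pics/g.png'),cv2.resize(s[140:350,180:460],(800,370))[:,:800]]))
```

```text
0.0 13.3167
wrist block [([214.0, 346.0, 127.0, 35.0], 0.95), ([210.0, 0.0, 104.0, 215.0], 0.44)]
wrist ladder []
wrist tin []
side block [([250.0, 246.0, 47.0, 56.0], 0.8)]
side ladder [([0.0, 236.0, 306.0, 106.0], 0.97), ([280.0, 209.0, 13.0, 27.0], 0.75)]
side tin [([286.0, 160.0, 23.0, 33.0], 0.64)]
16.4833
```

View pics/g.png

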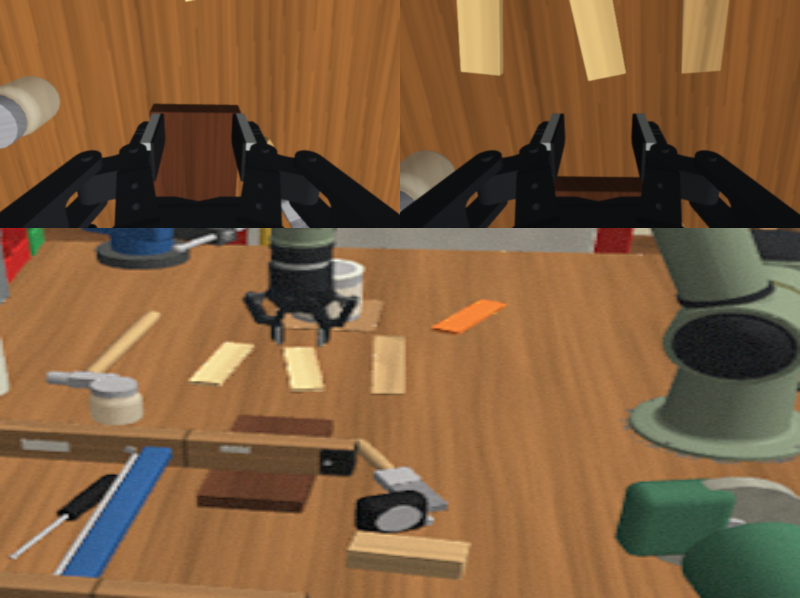

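The tin stands on the card (side view, about (303,185) full-frame). The block is now clear, with its -y top edge in the first wrist view running from about (213,256) to (333,256). I'll refine the block's edge numerically and fetch the first packer, packer B at (0.503,-0.160).

Run:
```python
from h import *
im,k=load('g0'); im2,k2=load('g1')
for a in [(213,256),(333,256)]: print(plane(a,k,.024))
def edges(im,u,r0,r1):
    c=cv2.cvtColor(im[:,u-6:u+7],cv2.COLOR_BGR2GRAY).mean(1); g=np.gradient(c); 
    return [(r,round(float(c[r]),0),round(float(g[r]),1)) for r in range(r0,r1) if abs(g[r])>4]
print(edges(im,273,235,275)); print(edges(im2,273,330,385))
i3,k3=load('w1'); print(edges(i3,240,270,300)); 
t,kt=shot('top','t4'); 
tr=bot.search_frame('top','tin'); print(tr[:1],[proj(p,kt) for p in [(.487,-.414,.07)]])
g=cv2.cvtColor(t,cv2.COLOR_BGR2LAB)[:,:,0].astype(float)
b=((g<75)&(np.abs(np.arange(560)-240)<35)[None]&(np.abs(np.arange(420)-220)<25)[:,None]).astype(np.uint8)*255
n,l,st,ce=cv2.connectedComponentsWithStats(b); print(st,ce)
cv2.imwrite('pics/t5.png',cv2.resize(t[190:255,195:290],(798,546),interpolation=cv2.INTER_CUBIC))
```

```text
[0.5587 0.0443 0.024 ]
[0.4566 0.0502 0.024 ]
[(244, 109.0, -4.7), (245, 100.0, -22.2), (246, 64.0, -31.8), (247, 36.0, -17.8), (248, 29.0, -4.1), (256, 30.0, 4.8), (257, 37.0, 10.2), (258, 50.0, 9.9), (259, 57.0, 4.2)]
[(346, 86.0, -7.3), (347, 73.0, -21.9), (348, 42.0, -24.5), (349, 24.0, -10.1), (367, 23.0, 4.3), (368, 30.0, 8.2), (369, 40.0, 7.3), (380, 40.0, -7.7), (381, 30.0, -10.7), (382, 19.0, -7.5)]
[(277, 83.0, -16.2), (278, 57.0, -25.6), (279, 32.0, -16.9), (280, 23.0, -5.1), (285, 24.0, 5.0), (286, 33.0, 9.8), (287, 44.0, 8.1), (296, 56.0, 4.2), (297, 60.0, 4.6), (298, 65.0, 6.1), (299, 72.0, 6.9)]
[{'bbox': [366.7, 215.8, 31.7, 28.0], 'confidence': 0.8}] [array([382.1159, 229.1845])]
[[     0      0    560    420 235195]
 [   221    239      2      4      5]] [[279.5012 209.4993]
 [221.8    240.8   ]]
```

View pics/t5.png

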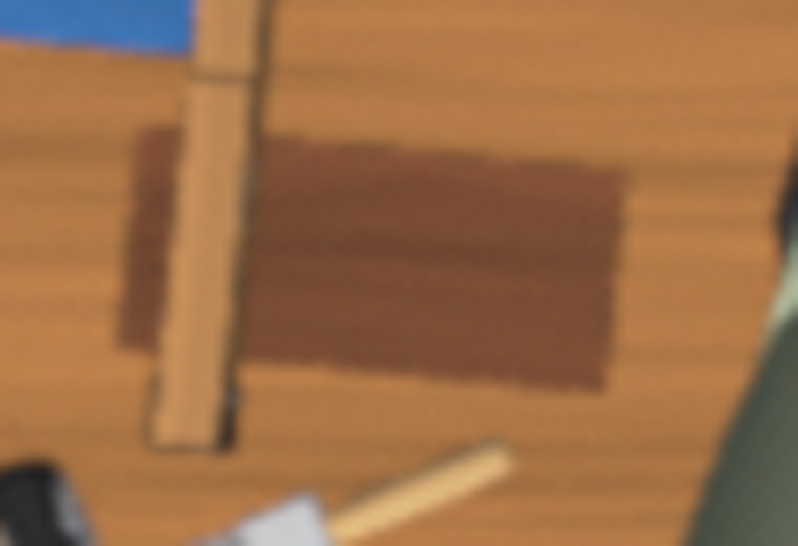

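The tin-free block in the top crop has corners at about (138,128), (118,347), (628,170) and (605,390), with the stile crossing over it and the near end at (185,450).

Run:
```python
from h import *
from scipy.optimize import brentq
for t,a,b,u in [('g0',245.8,257.6,273),('g1',347.4,368.2,273),('w1',278,286.3,240)]:
    _,k=load(t); y=plane((u,a),k,0); h=brentq(lambda z:plane((u,b),k,z)[1]-y[1],0,.06); print(t,y,h)
_,k=load('t4'); f=lambda u,v,z:plane((195+u/8.4,190+v/8.4),k,z)
C=np.array([f(u,v,.025) for u,v in [(138,128),(118,347),(628,170),(605,390)]]); print(C)
pm,mm=C[:2].mean(0),C[2:].mean(0); d=pm-mm; n=np.linalg.norm(d); yaw=np.arctan2(-d[0],d[1]); print(n,yaw,'origin',mm+d*190/240)
print('tin?',plane((382.5,229.8),k,.116))
print('stile near',f(153,449,.112),f(222,449,.112),f(198,0,.112),f(265,0,.112))
```

```text
g0 [ 0.508   0.0479 -0.    ] 0.02588074912987226
g1 [0.5115 0.0478 0.    ] 0.02499037307081836
w1 [0.5381 0.0462 0.    ] 0.025433629194450268
[[0.5753 0.2776 0.025 ]
 [0.468  0.2841 0.025 ]
 [0.5591 0.0376 0.025 ]
 [0.4514 0.0467 0.025 ]]
0.23928938178284245 -0.06882579807540959 origin [0.5182 0.2311 0.025 ]
tin? [ 0.4821 -0.4048  0.116 ]
stile near [0.4173 0.2532 0.112 ] [0.4179 0.2213 0.112 ] [0.6271 0.2385 0.112 ] [0.6276 0.2072 0.112 ]
```

```bash
cat >> h.py <<'E'
O=np.array([.519,.234]); YAW=-.068
def local(c,yaw,x,y): return np.array(c)+[np.cos(yaw)*x-np.sin(yaw)*y,np.sin(yaw)*x+np.cos(yaw)*y]
def pick(c,yaw,ly,z,force,op=.62):
    "grip a flat piece across its width at its own y=ly; returns the TCP height"
    p=local(c,yaw,0,ly)
    bot.move_pose([*p,.08],down(np.pi+yaw)); bot.set_gripper(op)
    bot.move_linear([*p,z],.08,until_force=6); bot.set_gripper(0,force)
    print('grip',bot.read_gripper_width(),bot.read_finger_force(),bot.read_position(),bot.read_clock())
    return bot.read_position()[2]
E
python3 - <<'E'
from h import *
z0=pick((.5032,-.1603),.15,-.06,0.,50)
gy=-.035-.06
s=local(O,YAW,0,gy-.14); bot.move_linear([*local((.5032,-.1603),.15,0,-.06),.09],.15)
bot.move_pose([*s,.09],down(np.pi+YAW)); 
s2=local(O,YAW,0,gy-.10); bot.move_linear([*s2,z0+.035],.12)
h=bot.move_linear([*s2,z0+.015],.02,until_force=2.5); zt=bot.read_position()[2]; print('touch',h,z0,zt,'seat',zt-z0,bot.read_ft_force(),bot.read_clock())
shot('side','p1'); im,_=shot('wrist','p1w')
cv2.imwrite('pics/p1c.png',np.hstack([cv2.resize(im,(400,300)),cv2.resize(cv2.imread('pics/p1.png')[160:310,200:400],(400,300))]))
E
```

```text
grip 0.4515710666636564 50.70649802684784 [ 0.5129 -0.22    0.0009] 18.8917
touch True 0.0009211586364158315 0.02651452875190977 seat 0.025593370115493938 [-1.2276  0.224   5.2237] 21.825
```

View pics/p1c.png

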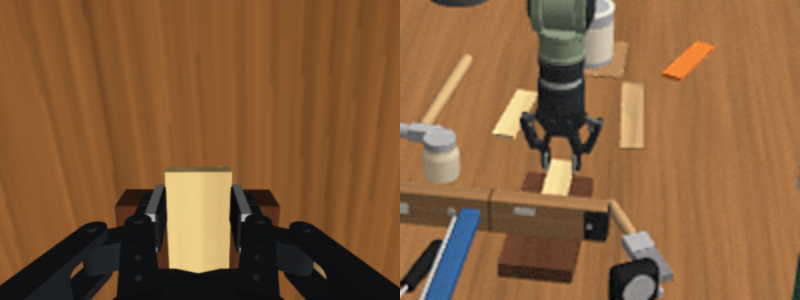

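The packer is held level over the block, pointing at the gap. The seat comes out at 25.6 mm, so the gap is about 26.4 mm and two packers leave about 6.4 mm.

Run:
```python
from h import *
z0=.0009; zs=.0265; gy=-.095; s2=local(O,YAW,0,gy-.10); e=local(O,YAW,0,gy)
bot.move_linear([*s2,zs+.004],.05); print('hit',bot.move_linear([*e,zs+.004],.08,until_force=5),bot.read_position())
print('down',bot.move_linear([*e,zs-.004],.02,until_force=2.5),bot.read_position())
bot.set_gripper(.62); bot.move_linear([*e,.09],.15); print(bot.read_clock())
A=((.6075,-.1714),-.158)
z1=pick(*A,-.06,0.,50); bot.move_linear([*local(*A,0,-.06),.10],.15)
bot.move_pose([*s2,.10],down(np.pi+YAW)); zz=zs+.010+z1-z0
bot.move_linear([*s2,zz+.003],.12)
print('hit',bot.move_linear([*e,zz+.003],.07,until_force=5),bot.read_position(),bot.read_ft_force())
print('down',bot.move_linear([*e,zz-.004],.02,until_force=2.5),bot.read_position(),bot.read_clock())
shot('side','p2'); im,_=shot('wrist','p2w')
cv2.imwrite('pics/p2c.png',np.hstack([cv2.resize(im,(400,300)),cv2.resize(cv2.imread('pics/p2.png')[160:310,200:400],(400,300))]))
```

```text
hit False [0.5125 0.1388 0.0305]
down True [0.5129 0.1389 0.0266]
24.75
grip 0.4509082576044934 50.64655780792236 [ 0.5989 -0.231   0.0011] 27.8
hit False [0.5126 0.1389 0.0397] [ 0.2119 -0.5759 -0.3204]
down True [0.5129 0.139  0.0367] 32.2167
```

View pics/p2c.png

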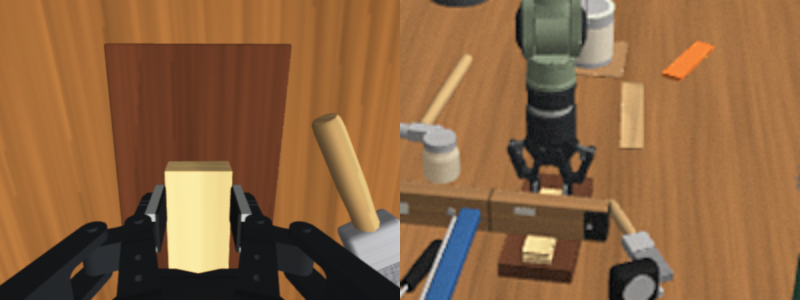

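Run:
```python
from h import *
e=local(O,YAW,0,-.095); bot.set_gripper(.62); bot.move_linear([*e,.10],.15)
W=((.3929,-.180),.015)
zw=pick(*W,-.083,0.,100); bot.move_linear([*local(*W,0,-.083),.11],.15)
g=lambda toe: local(O,YAW,0,toe-.183)
bot.move_pose([*g(-.055),.11],down(np.pi+YAW)); zz=.0256+.020+zw
bot.move_linear([*g(-.055),zz+.004],.1)
print('touch',bot.move_linear([*g(-.055),zz-.004],.015,until_force=1.5),bot.read_position()[2]-zz,bot.read_ft_force())
z=bot.read_position()[2]+.0006; bot.move_linear([*g(-.053),z],.02)
f0=bot.read_ft_force(); print('push',f0,bot.move_linear([*g(.05),z],.012,until_force=8))
p=bot.read_position(); f=bot.read_ft_force(); print('pos',p,(R.from_euler('z',-YAW).as_matrix()@[*(p[:2]-O),0])[1]+.183,'f',f,f-f0,bot.read_clock())
shot('side','v'); im,_=shot('wrist','vw')
cv2.imwrite('pics/vc.png',np.hstack([cv2.resize(im,(400,300)),cv2.resize(cv2.imread('pics/v.png')[160:310,200:400],(400,300))]))
```

```text
grip 0.4457612346010177 100.68041682243347 [ 0.3945 -0.2633  0.001 ] 36.3833
touch True -0.0012202259141796679 [-0.4824 -0.2892  2.9966]
push [ 0.3708 -0.6213  1.931 ] True
pos [0.5074 0.0576 0.0463] 0.006181134444558395 f [ 0.2853 -0.9327  4.4465] [-0.0855 -0.3114  2.5156] 44.5333
```

View pics/vc.png

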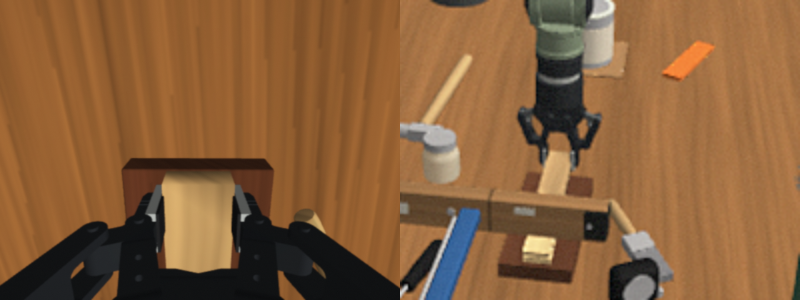

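The wedge is under the stile with its toe at about +6 mm, and both packers show on the far side. The bite is only light so far, so I'll lean in further in small steps.

Run:
```python
from h import *
u=np.array([-np.sin(YAW),np.cos(YAW)])
tg=bot.read_position()
xy=tg[:2].copy()
for i in range(20):
    xy=xy+u*.002
    h=bot.move_linear([*xy,.0463],.012,until_force=25); bot.wait(.15)
    f=bot.read_ft_force(); p=bot.read_position(); print(i,h,round(float(f[:2]@u),1),round(f[2],1),p,'toe',round(float((p[:2]-O)@u)+.183,4))
    if f[:2]@u<-13: break
print(bot.read_clock())
```

```text
0 False -1.9 4.5 [0.5075 0.059  0.0464] toe 0.0076
1 False -3.8 5.9 [0.5078 0.0609 0.0465] toe 0.0095
2 False -4.7 6.6 [0.5079 0.0625 0.0466] toe 0.0111
3 False -6.8 7.3 [0.5081 0.0636 0.0466] toe 0.0123
4 False -11.7 6.7 [0.5081 0.0642 0.0467] toe 0.0128
5 False -16.8 8.4 [0.5081 0.0645 0.0467] toe 0.0132
47.5167
```

Run:
```python
from h import *
u=np.array([-np.sin(YAW),np.cos(YAW)])
bot.wait(1); f=bot.read_ft_force(); print(f[:2]@u,f,bot.read_position(),bot.read_finger_force())
s,_=shot('side','f')
cv2.imwrite('pics/fc.png',cv2.resize(s[160:340,170:410],(800,600),interpolation=cv2.INTER_CUBIC)); print(bot.read_clock())
```

```text
-16.200774533736155 [ -1.4426 -16.1401   8.3714] [0.5081 0.0645 0.0466] 101.14794373512268
48.5667
```

View pics/fc.png

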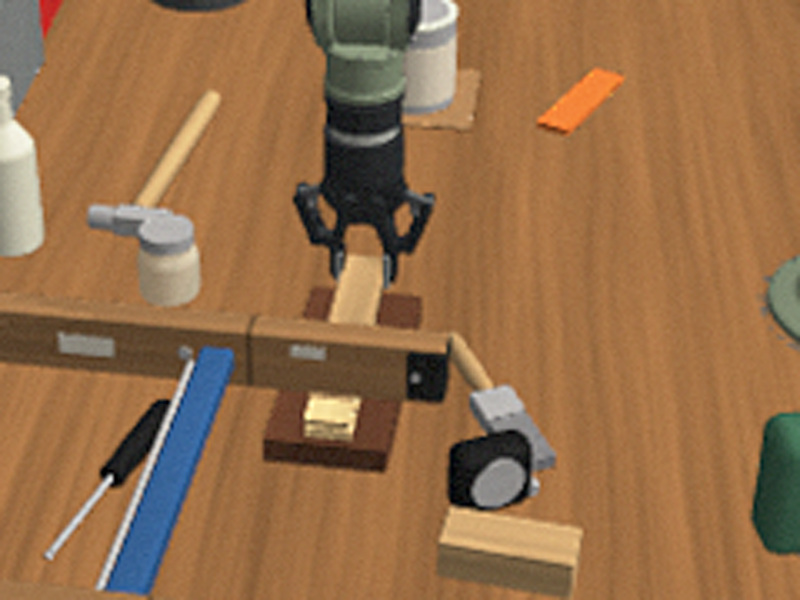

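The tin stands upright on the card (crop (430,60)), and both packers show flat under the stile at (332,415). The wedge is held and jammed at (358,290), with a steady 16 N push, and the other things are where they were.

```bash
python3 -c "
from cell import bot
print(bot.close_job())"
```

```text
the job is handed in; nothing more can be done
None
```

I handed the job in at about 49 s: the tin is upright on the cardboard, two packers are stacked flat in the roughly 26 mm gap, and the wedge is jammed in on top and still gripped with a steady 16 N push; hand-in returned no verdict.

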